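# Take the polishing head off the glass polisher and pile it with its like

### The job

Take the polishing head off the bench polisher: push the release button right down, turn the head a quarter turn anticlockwise and lift it off. Then set it down, without dropping it, squarely on top of the pile of the two eight-sided heads like it, centred, with its two lugs in line with the lugs below. Leave the pile where it stands and do not disturb anything else on the bench.

Things in the scene. Friction and masses are not known exactly. Their poses are not given: they have to be found in the camera images.
- machine: grey bench polishing machine, fixed to the bench. Origin: on the bench under the vertical spindle axis; z up. Casing x -95 to +95 mm, y -125 to +95 mm, its steel top 90 mm up; bayonet mount on the axis, release button on the -y side, splash guard round the +y side
- spindle (a point): centre of the mount's floor, on the spindle axis, 100 mm above the bench; axes as the machine's. Steel claws on the +x and -x sides (40 degrees either side of those axes, 28.5 to 43 mm from the axis, tops 11 mm above this point) overhang the locked head's lugs. Button down, the head turns anticlockwise only (seen from above), easily; free to lift from 60 degrees on, stop at about 94
- guard_top (a point): middle of the top edge of the upright sheet-metal splash guard, 154 mm above the bench. The guard curves round the machine's +y side, 82 mm from the spindle axis, from 15 to 165 degrees (anticlockwise from the machine's +x)
- release_top (a point): centre of the top of the round steel release button (28 mm wide) beside the mount, 92 mm from the spindle axis on the machine's -y side; 112 mm above the bench when up, 104 mm fully down. Pins joined to it block the head from turning while it is up
- release (a joint): travel of the release button in m: 0 up (locked), 0.008 fully down (head free to turn). Pushed straight down against about 3 N, hard stop at 0.008; it has no return spring and stays where it is left
- head: polishing head locked in the mount, underside on its floor, lugs (x axis) along the machine's x, 2 mm sideways play. Eight-sided aluminium block, flat cork top: 48 mm across flats, 32 mm tall, 0.13 to 0.25 kg; flats face x, y and the diagonals. Two lugs at the bottom along +x and -x, out to 35 mm from the centre, 14 mm wide, 6 mm tall. Origin: centre of the underside, z up
- pile_top: upper head of the pile of two heads, loose, same block as head (48 mm across flats, 32 mm tall), lugs along its x, over the lower one's lugs. Origin: centre of the underside, 32 mm above the bench; its flat top is 64 mm above the bench
- pile_low: lower head of that pile, standing loose on the bench: same block, same axes. Origin: centre of the underside
- round_low: bystander, leave it alone. Lower of two stacked round aluminium discs of another kind (60 mm across, 20 mm tall, no lugs), loose; origin: centre of the underside
- round_top: bystander, leave it alone. Upper of the two round discs (60 mm across, 20 mm tall, so the stack is 40 mm tall); origin: centre of the underside
- jar: bystander, leave it alone. White ceramic jar 66 mm across, 100 mm tall, with brush handles to 155 mm; origin: centre of the underside
- oil: bystander, leave it alone. Amber glass oil bottle 36 mm across, 90 mm tall, standing about 73 mm from the pile's axis, roughly on the y side of the pile's heads: no room for a finger between; origin: centre of the underside
- tin: bystander, leave it alone. Low steel tin 56 mm across, 45 mm tall; origin: centre of the underside
- hammer: bystander, leave it alone. Hammer lying flat, 260 mm long along its x, 26 mm high; origin: under its middle
- came_knife: bystander, leave it alone. Flat-bladed knife lying on the bench, 200 mm long along its x, 20 mm high; origin: under its middle
- cames: bystander, leave it alone. Bundle of three lead strips lying on the bench, 260 mm long along its x, 40 mm wide, 9 mm high; origin: under its middle
- offcuts: bystander, leave it alone. Small heap of flat glass offcuts, 90 mm long, 12 mm high; origin: under its middle

How it is judged:
On the way, in this order (a step that is already met when the one before it is completed fails the run):
1. the release button is pushed right down (value of joint release above 0.0065 m), for 0.1 s.
2. the head is turned anticlockwise out of its claws while still seated in the mount (angle between the x axis of head and the x axis of machine, either way round above 0.9 rad and z of head in the frame of machine below 0.106 m and horizontal distance between head and machine below 0.008 m), for 0.1 s.
3. the head is lifted clear of the mount (z of head in the frame of machine above 0.125 m), for 0.1 s.
4. the head is lowered, still held, to within 6 mm of the pile's top, over it (z of head in the frame of pile_top between 0.028 and 0.038 m and horizontal distance between head and pile_top below 0.01 m and contact force between the fingers and head above 0.5 N), for 0.05 s.
At the end, for the whole second after the job is handed in: The head stands on the pile's upper head, upright and at rest, released: centres within 6 mm, lugs in line within 9 degrees (either way round), faces touching; the two lower heads are still just as square to one another (6 mm, 9 degrees) and the lowest still stands on the bench (horizontal distance between head and pile_top below 0.006 m and angle between the x axis of head and the x axis of pile_top, either way round below 0.16 rad and z of head in the frame of pile_top between 0.029 and 0.035 m and horizontal distance between pile_top and pile_low below 0.006 m and angle between the x axis of pile_top and the x axis of pile_low, either way round below 0.16 rad and z of pile_top in the frame of pile_low between 0.029 and 0.035 m and height (world z) of pile_low below 0.004 m and angle between head's own z axis and vertical below 0.06 rad and linear speed of each of head, pile_top below 0.02 m/s and angular speed of each of head, pile_top below 0.2 rad/s and contact force between the fingers and head below 0.05 N).
It fails at once if the pile is shoved along (more than 15 mm) (distance of any of pile_low, pile_top from where it was at the start of the episode above 0.015 m).
It fails at once if another thing on the bench is disturbed (moved more than 15 mm) (distance of any of round_low, round_top, jar, oil, tin, hammer, came_knife, cames, offcuts from where it was at the start of the episode above 0.015 m).
It fails at once if the jar or the bottle is tipped (angle between any of jar, oil's own z axis and vertical above 0.3 rad).
It also fails if it takes over 51 s, if anything falls off the work surface, if the arm or the gripper's body presses on something with over 40 N, if the wrist force passes 120 N, or if a joint passes its speed limit or range.

### The arm

A 7-joint arm with a two-finger parallel gripper is mounted at the origin on the work surface. World frame = base frame: x ahead of the robot, y to its left, z up, the work surface at z = 0. Lengths are in m, angles in rad, forces in N, time in s.
With the tool pointing down it reaches from about 0.425 to 0.925 m from the base axis. Payload 6.8 kg.
Tool frame: the origin (TCP) lies at the very end of the fingers, on their centre line; the grasp point (between the pads) lies 19 mm behind it (bot.grasp_offset is the distance from the TCP to the grasp point, in m); z points along the fingers, y is the direction in which the jaws open and shut (so a half turn about z gives the same grasp; the last joint's range is limited). The gripper opens to 85 mm and grips with 20 to 120 N. Pads are 22 mm wide; open, the fingers measure 114 mm over their backs; the gripper's body (76 mm by 85 mm) begins 54 mm behind the grasp point. The pads swing forward as they close: fully open they stand 13 mm farther back than shut.
Start: joints at [-1.401, 0.477, 0.022, 1.555, -0.011, 1.109, -0.083], TCP at [0.185, 0.649, 0.231] pointing down, gripper open.
Joint ranges: [-2.96, 2.96], [-0.34, 2.1], [-1.41, 1.46], [0.24, 2.44], [-1.37, 4.51], [0.17, 1.92], [-2.96, 2.96]. Speed limits (rad/s): [2.39, 2.39, 3.14, 3.14, 3.14, 3.14, 3.14].

### API

Orientations are given as a unit quaternion [w, x, y, z].
In Python, from station import monitor, cams, bot, finder gives the robot as it stands.
- The arm moves only by the tool jog_arm, never from a script. Its argument "plan" is a list of rows, each an object of numbers: "x", "y", "z": the shift along the tool's x, y, z as a fraction of full scale; "wx", "wy", "wz": the turn, a rotation vector about the tool's x, y, z as a fraction of full scale. A call has 1 to 12 rows; each row is the pose to reach, as a shift and turn from the pose measured when the call began, along the tool's axes at that moment, turning the shorter way round; what a row does not reach only later rows make up. Full scale, the value 1, is 20 cm for a shift and 180 degrees for a turn. A row lasts 1/12 s, in which the tool goes at most 41.7 mm and 7.16 degrees, less where a joint would pass 70% of its speed; a pose out of reach is approached as far as the arm can. A call with a number of a shift or a turn outside -1 to 1 is refused whole. A call with a gripper value outside its range is refused whole. "hand" is the opening, from -1 (shut) to 1 (fully open), set as the call begins (left out, the last holds). The fingers move at their own pace and stop on an object; "grip_force" is the grip in N (left out, the last holds). Time passes only in rows, so rows that repeat a pose let the fingers close. It gives the time, the measured TCP pose, the force and the opening at its end, in the units of the state.
- monitor.get_obs(): the state, without advancing time (a new reading comes with each control period).
- cams.read_camera(name): name is "scene" or "side" or "wrist"; returns the picture (384x512x3 uint8, red, green, blue); there is no depth.
- cams.get_calibration(name): a dict with "fx", "fy", "cx", "cy" (pixels), "extrinsics" (4x4, takes a point from world to camera coordinates). Camera axes: x right, y down, z forward; pixel columns grow to the right and rows downward; lengths in m; the calibration is good to about 2 mm. A picture is of the moment at which its call begins: read the wrist's pose just before it. get_calibration takes no time and is no camera call; for the wrist camera it gives the pose at the moment of the call.
- bot.hand_in(): hands the job in, once; it reports no verdict.
Trained networks look in the newest picture that a camera, given by its name, has taken for a name from the list of things; names that differ only in an ending like _2 or _b are one class to them, and where a whole thing is asked for, a point or a joint stands for the part that bears it (a point fixed in the world has none). Each returns a list of dicts, best first, with "confidence" (0 to 1); they miss things now and then, are a little off and sometimes report something else, mostly with a low value. They report only what shows in the picture. A call takes as long as a camera call.
- finder.find_in(camera, target): "bbox" ([left, top, width, height] in pixels, round what is visible of it).
- finder.place_of(camera, target): "location" ([column, row] in pixels: a listed point, or the origin of a listed thing).
The state is a dict: "t": time; "q": joint angles; "joint_vel": joint speeds; "joint_torque": joint torques, N m; "eef_pos": TCP position; "tool_rot": TCP orientation; "contact_force": force on the tool from outside, world axes, zero at the start; "torque": the same for the moment, N m; "gripper_width": opening from 0.0 (shut) to 1.0 (fully open).
Only numpy, scipy, OpenCV 4.12 (cv2) and the standard library are available. Lean on these libraries where they do the work, as an engineer would, in place of code of your own. Each camera call takes 0.05 s, during which the arm holds its last target. There are 200 camera calls.

## Working session

There is one attempt and no reset: what is moved stays moved. The work goes in short steps, Python scripts to look and compute and a tool call to move; the robot and the scene stay as the last step left them, time stands still between calls to the robot, and variables do not carry over. Pictures are saved under pics/ and viewed, about 8 in all and at most 12, crops included, and the job is handed in when it is done.

Besides the shell and the picture viewer there is one more tool, called after ">>>" by a JSON object that holds its "method" and its "body". jog_arm: Moves the arm, as the interface text tells. Shift numbers are shares of 20 cm and turn numbers shares of 180 degrees, none past 1 either way. Its arguments: {"type":"object","properties":{"plan":{"type":"array","items":{"type":"object","properties":{"x":{"type":"number","minimum":-1,"maximum":1},"y":{"type":"number","minimum":-1,"maximum":1},"z":{"type":"number","minimum":-1,"maximum":1},"wx":{"type":"number","minimum":-1,"maximum":1},"wy":{"type":"number","minimum":-1,"maximum":1},"wz":{"type":"number","minimum":-1,"maximum":1}}}},"hand":{"type":"number"},"grip_force":{"type":"number"}},"required":["plan"]}

```bash
ls; mkdir -p pics; cat > h.py <<'E'
import numpy as np,cv2
from station import monitor,cams,bot,finder
def proj(c,P):
    P=np.atleast_2d(P);E=np.array(c["extrinsics"]);p=P@E[:3,:3].T+E[:3,3]
    return np.c_[c["fx"]*p[:,0]/p[:,2]+c["cx"],c["fy"]*p[:,1]/p[:,2]+c["cy"]]
def ray(c,uv,z):
    E=np.array(c["extrinsics"]);R=E[:3,:3];o=-R.T@E[:3,3]
    d=R.T@np.array([(uv[0]-c["cx"])/c["fx"],(uv[1]-c["cy"])/c["fy"],1]);return o+d*(z-o[2])/d[2]
def save(n,im): cv2.imwrite("pics/"+n+".png",cv2.cvtColor(im,cv2.COLOR_RGB2BGR))
E
python3 - <<'E'
from h import *
o=monitor.get_obs();print(o);print(bot.grasp_offset)
zs=dict(machine=0,spindle=.1,guard_top=.154,release_top=.112,head=.1,pile_top=.032,pile_low=0,oil=0,jar=0,tin=0,round_low=0,hammer=0)
for n in["scene","side","wrist"]:
    im=cams.read_camera(n);c=cams.get_calibration(n);save(n+"0",im)
    E=np.array(c["extrinsics"]);print(n,c["fx"],"cam at",-E[:3,:3].T@E[:3,3])
    for t in zs:
        r=finder.place_of(n,t)[:2]
        for k in r: print(t,round(k["confidence"],2),np.round(k["location"],1),np.round(ray(c,k["location"],zs[t]),4))
ims=[cv2.imread(f"pics/{n}0.png") for n in["scene","side","wrist"]]
E
python3 -c "
import cv2"
```

```text
pics
{'t': 0.0, 'q': array([-1.40111013,  0.47779895,  0.02234128,  1.55645748, -0.01149352,
        1.10927232, -0.08309967]), 'joint_vel': array([-4.78427918e-04,  5.11507067e-04, -5.00503279e-05, -2.85747943e-04,
       -1.58978813e-03,  1.07776890e-03, -1.92517624e-04]), 'joint_torque': array([ 2.29228517e-04, -5.96456087e+01,  1.60744652e+00, -2.81204742e+01,
        1.23697377e-02,  9.48821398e-03,  2.45704325e-05]), 'eef_pos': array([0.18495929, 0.64855463, 0.23032396]), 'tool_rot': array([-5.50277618e-05,  1.38435318e-01,  9.90371065e-01, -9.02252137e-04]), 'contact_force': array([ 0.4110211 ,  0.20300456, -0.29062362]), 'torque': array([ 0.04265528, -0.03141824, -0.00127616]), 'gripper_width': 0.9987103329474945}
0.0187
scene 460.02886482650865 cam at [1.18736722 0.23197863 1.22150301]
machine 0.8 [326.4 237. ] [ 0.5862  0.1891 -0.    ]
spindle 0.63 [332.6 217.9] [0.5742 0.1901 0.1   ]
guard_top 0.94 [354.6 233.9] [0.6259 0.2583 0.154 ]
guard_top 0.48 [333.7 218.1] [0.6032 0.1949 0.154 ]
release_top 0.49 [312.9 192.7] [0.5264 0.115  0.112 ]
head 0.68 [330.7 218.6] [0.5783 0.
[... 831 characters left out ...]
5302 0.1238 0.112 ]
release_top 0.37 [262.  255.9] [ 0.4306 -0.203   0.112 ]
head 0.53 [215.7 153.4] [0.5961 0.1984 0.1   ]
pile_top 0.91 [329.3 248.7] [ 0.6294 -0.2752  0.032 ]
pile_low 0.64 [210.2 245.6] [ 0.3946 -0.0213  0.    ]
pile_low 0.59 [330.4 258.4] [ 0.6266 -0.2883 -0.    ]
oil 0.8 [335.1 278.4] [ 0.5855 -0.3401  0.    ]
oil 0.31 [329.5 256.1] [ 0.6308 -0.2813  0.    ]
jar 0.94 [272.4 212.2] [ 0.6224 -0.0501  0.    ]
jar 0.63 [128.1 178.4] [0.3568 0.3877 0.    ]
tin 0.65 [210.3 245.3] [ 0.3954 -0.0207  0.    ]
round_low 0.57 [260.8 255.2] [ 0.4833 -0.1458  0.    ]
hammer 0.72 [305.7 200.3] [ 0.7404 -0.0859 -0.    ]
wrist 286.44307363840034 cam at [0.10950504 0.67115158 0.37343776]
```

View pics/scene0.png

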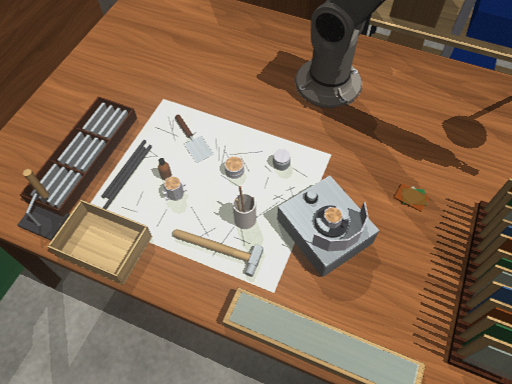

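View pics/side0.png

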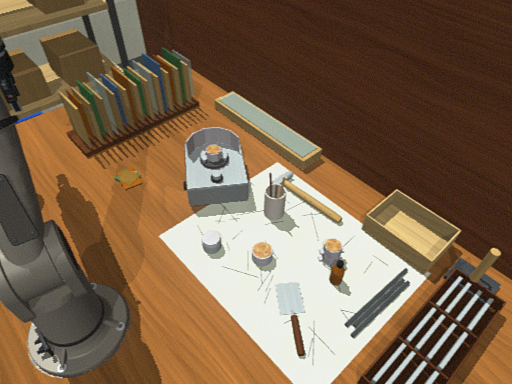

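The machine is at about (0.588, 0.19), yaw about -35°. The pile is at about (0.627, -0.285), with the bottle on its near right side. I'll move the wrist camera over the machine.

>>> {"method": "jog_arm", "body": {"plan": [{"x":-0.16,"y":-0.14,"z":-0.02,"wz":0.035},{"x":-0.32,"y":-0.28,"z":-0.05,"wz":0.07},{"x":-0.48,"y":-0.42,"z":-0.08,"wz":0.105},{"x":-0.64,"y":-0.56,"z":-0.1,"wz":0.14},{"x":-0.8,"y":-0.7,"z":-0.1,"wz":0.175},{"x":-0.95,"y":-0.83,"z":-0.1,"wz":0.21},{"x":-0.95,"y":-0.83,"z":-0.1,"wz":0.222},{"x":-0.95,"y":-0.83,"z":-0.1,"wz":0.222}], "hand": -1}}

```text
invalid input at $.plan[0]: expected keys x, y, z, wx, wy, wz
```

>>> {"method": "jog_arm", "body": {"plan": [{"x":-0.16,"y":-0.14,"z":-0.02,"wx":0,"wy":0,"wz":0.035},{"x":-0.32,"y":-0.28,"z":-0.05,"wx":0,"wy":0,"wz":0.07},{"x":-0.48,"y":-0.42,"z":-0.08,"wx":0,"wy":0,"wz":0.105},{"x":-0.64,"y":-0.56,"z":-0.1,"wx":0,"wy":0,"wz":0.14},{"x":-0.8,"y":-0.7,"z":-0.1,"wx":0,"wy":0,"wz":0.175},{"x":-0.95,"y":-0.83,"z":-0.1,"wx":0,"wy":0,"wz":0.21},{"x":-0.95,"y":-0.83,"z":-0.1,"wx":0,"wy":0,"wz":0.222},{"x":-0.95,"y":-0.83,"z":-0.1,"wx":0,"wy":0,"wz":0.222}], "hand": -1}}

```text
t: 2.62
eef_pos: [0.3247, 0.4346, 0.2519]
tool_rot: [0.0, 0.472, 0.882, 0.0]
contact_force: [-0.0, 1.1, -0.5]
gripper_width: 0.004
```

>>> {"method": "jog_arm", "body": {"plan": [{"x":-0.2,"y":0,"z":0,"wx":0,"wy":0,"wz":0.038},{"x":-0.4,"y":0,"z":0,"wx":0,"wy":0,"wz":0.076},{"x":-0.6,"y":0,"z":0,"wx":0,"wy":0,"wz":0.114},{"x":-0.8,"y":0,"z":0,"wx":0,"wy":0,"wz":0.152},{"x":-0.94,"y":-0.02,"z":-0.02,"wx":0,"wy":0,"wz":0.19},{"x":-0.94,"y":-0.02,"z":-0.02,"wx":0,"wy":0,"wz":0.2}]}}

```text
t: 3.12
eef_pos: [0.4287, 0.2711, 0.2568]
tool_rot: [0.001, 0.725, 0.688, 0.001]
contact_force: [-0.2, 0.4, -0.3]
gripper_width: 0.002
```

>>> {"method": "jog_arm", "body": {"plan": [{"x":-0.16,"y":0.12,"z":0,"wx":0,"wy":0,"wz":0.038},{"x":-0.32,"y":0.24,"z":0,"wx":0,"wy":0,"wz":0.076},{"x":-0.48,"y":0.36,"z":0,"wx":0,"wy":0,"wz":0.114},{"x":-0.64,"y":0.48,"z":0,"wx":0,"wy":0,"wz":0.152},{"x":-0.73,"y":0.53,"z":0,"wx":0,"wy":0,"wz":0.178},{"x":-0.73,"y":0.53,"z":0,"wx":0,"wy":0,"wz":0.178},{"x":-0.73,"y":0.53,"z":0,"wx":0,"wy":0,"wz":0.178}]}}

```text
t: 3.7
eef_pos: [0.5275, 0.1202, 0.2571]
tool_rot: [0.001, 0.887, 0.462, 0.001]
contact_force: [0.1, 1.1, -0.7]
gripper_width: 0.003
```

```bash
python3 - <<'E'
from h import *
o=monitor.get_obs();print(o["t"],o["eef_pos"],o["tool_rot"],o["q"])
c=cams.get_calibration("wrist");im=cams.read_camera("wrist");save("w1",im)
np.save("w1.npy",c["extrinsics"])
E_=np.array(c["extrinsics"]);print("cam at",-E_[:3,:3].T@E_[:3,3],E_[2,:3])
for t,z in dict(spindle=.1,guard_top=.154,release_top=.112,head=.1,machine=0).items():
    for k in finder.place_of("wrist",t)[:2]: print(t,round(k["confidence"],2),np.round(k["location"],1),np.round(ray(c,k["location"],z),4))
E
```

```text
3.7 [0.52749333 0.12023299 0.25706255] [0.00098823 0.886792   0.46216635 0.00111345] [-0.84897102  0.25413777  0.61373192  1.88063977 -0.16559178  1.05499524
 -0.77858258]
cam at [0.57186639 0.18515259 0.39927416] [-0.17262218 -0.25177786 -0.95226545]
spindle 0.46 [259.5  94.6] [0.5812 0.188  0.1   ]
guard_top 0.62 [436.6 326.4] [ 0.6018 -0.1101  0.154 ]
guard_top 0.24 [263.2 186.9] [0.5382 0.1216 0.154 ]
release_top 0.71 [261.1 188.7] [0.5295 0.1104 0.112 ]
release_top 0.57 [368.4 214.1] [0.6081 0.0206 0.112 ]
head 0.76 [258.2  95.6] [0.5797 0.188  0.1   ]
head 0.52 [327.3 321.3] [ 0.497  -0.0872  0.1   ]
machine 0.16 [260.2 184.2] [0.5157 0.0876 0.    ]
```

View pics/w1.png

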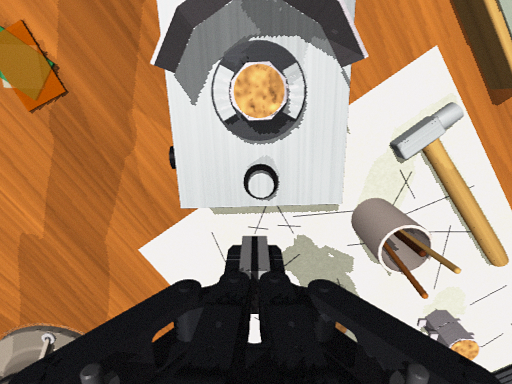

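The picture shows the cork top at about (259,90), the button top at about (262,183), and the casing front edge from (180,208) to (342,205). The closed fingers are at about (257,240).

```bash
python3 - <<'E'
from h import *
c=cams.get_calibration("wrist");c=dict(c);c["extrinsics"]=np.load("w1.npy")
im=cv2.imread("pics/w1.png");hsv=cv2.cvtColor(im,cv2.COLOR_BGR2HSV)
sub=hsv[50:130,220:300];m=((sub[...,0]<25)&(sub[...,1]>60)&(sub[...,2]>120)).astype(np.uint8)
m=cv2.morphologyEx(m,cv2.MORPH_CLOSE,np.ones((5,5)))
n,l,s,ce=cv2.connectedComponentsWithStats(m);i=1+np.argmax(s[1:,4])
cnt=max(cv2.findContours((l==i).astype(np.uint8),0,2)[0],key=cv2.contourArea)[:,0]+[220,50]
P=np.array([ray(c,p,.132)[:2] for p in cnt]);
print("cork px",ce[i]+[220,50],"minrect",cv2.minAreaRect((P*1000).astype(np.float32)))
# octagon fit: support widths at angle
hull=P
best=[(sum(np.ptp(hull@[np.cos(a+k*np.pi/4),np.sin(a+k*np.pi/4)]) for k in range(4)),a) for a in np.radians(np.arange(-60,-15,.5))]
b=min(best);a=b[1];print("oct angle mod45",np.degrees(a),"widths",[round(float(np.ptp(hull@[np.cos(a+k*np.pi/4),np.sin(a+k*np.pi/4)])),4) for k in range(4)])
mid=lambda d:(max(P@d)+min(P@d))/2
d1=np.array([np.cos(a),np.sin(a)]);d2=np.array([-d1[1],d1[0]]);head=mid(d1)*d1+mid(d2)*d2;print("head",head)
A,B=ray(c,(180,208),.09),ray(c,(342,205),.09);d=(B-A)[:2];print("front edge len",np.hypot(*d),"yaw",np.degrees(np.arctan2(d[1],d[0])))
bt=ray(c,(261.5,184),.112);print("button",bt)
v=head-bt[:2];print("head-button",np.hypot(*v),"y-axis yaw-90",np.degrees(np.arctan2(v[1],v[0]))-90)
mz=(A+B)/2;v=head-mz[:2];print("edge mid to head",np.hypot(*v),np.degrees(np.arctan2(v[1],v[0]))-90)
save("z1",cv2.cvtColor(cv2.resize(im[40:220,150:370],None,fx=3,fy=3,interpolation=2),4))
E
```

```text
cork px [258.62430939  90.48158379] minrect ((581.4387817382812, 190.30731201171875), (43.78006362915039, 44.0114860534668), 55.09868240356445)
oct angle mod45 -35.0 widths [0.044, 0.0445, 0.0438, 0.0447]
head [0.58144202 0.19030494]
front edge len 0.18618437661882087 yaw -33.81955047430964
button [0.53271314 0.1143414  0.112     ]
head-button 0.09024945562151875 y-axis yaw-90 -32.679242629281084
edge mid to head 0.12323466052786972 -33.18295154446923
```

View pics/z1.png

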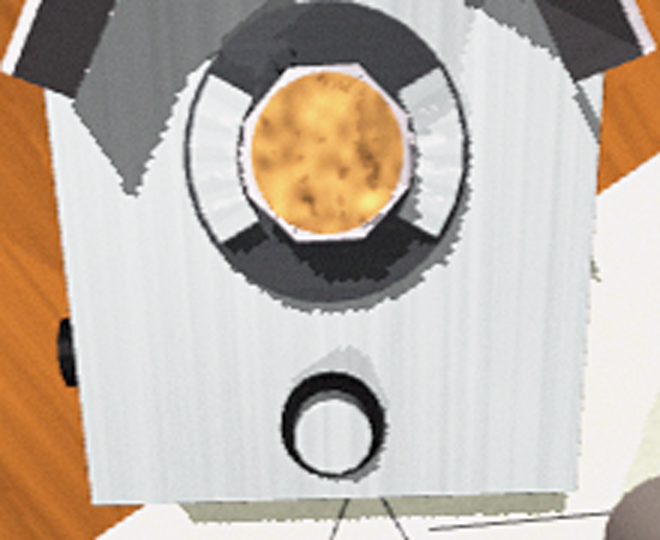

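>>> {"method": "jog_arm", "body": {"plan": [{"x":-0.01,"y":0.04,"z":0.15,"wx":0,"wy":0,"wz":0},{"x":-0.01,"y":0.04,"z":0.3,"wx":0,"wy":0,"wz":0},{"x":-0.01,"y":0.04,"z":0.45,"wx":0,"wy":0,"wz":0},{"x":-0.01,"y":0.04,"z":0.6,"wx":0,"wy":0,"wz":0},{"x":-0.01,"y":0.04,"z":0.68,"wx":0,"wy":0,"wz":0},{"x":-0.01,"y":0.04,"z":0.71,"wx":0,"wy":0,"wz":0},{"x":-0.01,"y":0.04,"z":0.73,"wx":0,"wy":0,"wz":0},{"x":-0.01,"y":0.04,"z":0.745,"wx":0,"wy":0,"wz":0},{"x":-0.01,"y":0.04,"z":0.76,"wx":0,"wy":0,"wz":0},{"x":-0.01,"y":0.04,"z":0.768,"wx":0,"wy":0,"wz":0},{"x":-0.01,"y":0.04,"z":0.768,"wx":0,"wy":0,"wz":0},{"x":-0.01,"y":0.04,"z":0.768,"wx":0,"wy":0,"wz":0}]}}

```text
t: 5.0
eef_pos: [0.5331, 0.1155, 0.1041]
tool_rot: [0.001, 0.886, 0.463, 0.002]
contact_force: [-0.1, 0.7, 2.0]
gripper_width: 0.002
```

>>> {"method": "jog_arm", "body": {"plan": [{"x":0,"y":0,"z":0.005,"wx":0,"wy":0,"wz":0},{"x":0,"y":0,"z":0.009,"wx":0,"wy":0,"wz":0},{"x":0,"y":0,"z":0.009,"wx":0,"wy":0,"wz":0}]}}

```text
t: 5.25
eef_pos: [0.5332, 0.1153, 0.1039]
tool_rot: [0.0, 0.886, 0.463, 0.002]
contact_force: [-7.0, -1.2, 16.1]
gripper_width: -0.002
```

>>> {"method": "jog_arm", "body": {"plan": [{"x":0,"y":0,"z":-0.1,"wx":0,"wy":0,"wz":0},{"x":0,"y":0,"z":-0.25,"wx":0,"wy":0,"wz":0},{"x":0.05,"y":0,"z":-0.4,"wx":0,"wy":0,"wz":0},{"x":0.2,"y":-0.015,"z":-0.45,"wx":0,"wy":0,"wz":0},{"x":0.35,"y":-0.015,"z":-0.45,"wx":0,"wy":0,"wz":0},{"x":0.445,"y":-0.015,"z":-0.45,"wx":0,"wy":0,"wz":0},{"x":0.445,"y":-0.015,"z":-0.45,"wx":0,"wy":0,"wz":0},{"x":0.445,"y":-0.015,"z":-0.45,"wx":0,"wy":0,"wz":0}], "hand": 1}}

```text
t: 5.92
eef_pos: [0.5816, 0.1908, 0.1941]
tool_rot: [0.001, 0.886, 0.464, 0.002]
contact_force: [0.4, -1.2, 0.1]
gripper_width: 1.001
```

```bash
python3 - <<'E'
from h import *
o=monitor.get_obs();print(o["t"],o["eef_pos"],o["tool_rot"],o["gripper_width"])
c=cams.get_calibration("wrist");im=cams.read_camera("wrist");save("w2",im)
T=o["eef_pos"];print("tcp px",proj(c,[T,[.5814,.1903,.132],[.533,.1145,.104]]))
E
```

```text
5.9167 [0.58157492 0.19075383 0.1940606 ] [5.76165491e-04 8.85969288e-01 4.63737600e-01 2.35107792e-03] 1.0010658940888784
tcp px [[254.79176519 251.11422266]
 [254.52204073 211.78424709]
 [257.87783334 289.46957253]]
```

View pics/w2.png

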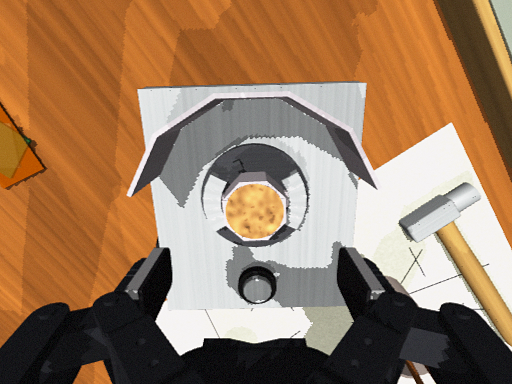

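The cork top is at (255,211) and the projection gives (254.5,211.8), so they agree. The button is visibly down at (258,283). I'll descend and grip.

>>> {"method": "jog_arm", "body": {"plan": [{"x":0,"y":0,"z":0.15,"wx":0,"wy":0,"wz":0},{"x":0,"y":0,"z":0.28,"wx":0,"wy":0,"wz":0},{"x":0,"y":0,"z":0.36,"wx":0,"wy":0,"wz":0},{"x":0,"y":0,"z":0.4,"wx":0,"wy":0,"wz":0},{"x":0,"y":0,"z":0.405,"wx":0,"wy":0,"wz":0},{"x":0,"y":0,"z":0.405,"wx":0,"wy":0,"wz":0}]}}

```text
t: 6.47
eef_pos: [0.5816, 0.1884, 0.1134]
tool_rot: [0.001, 0.887, 0.462, 0.002]
contact_force: [0.1, 0.1, 0.4]
gripper_width: 1.003
```

>>> {"method": "jog_arm", "body": {"plan": [{"x":0,"y":0,"z":0,"wx":0,"wy":0,"wz":0},{"x":0,"y":0,"z":0,"wx":0,"wy":0,"wz":0},{"x":0,"y":0,"z":0,"wx":0,"wy":0,"wz":0},{"x":0,"y":0,"z":0,"wx":0,"wy":0,"wz":0},{"x":0,"y":0,"z":0,"wx":0,"wy":0,"wz":0},{"x":0,"y":0,"z":0,"wx":0,"wy":0,"wz":0},{"x":0,"y":0,"z":0,"wx":0,"wy":0,"wz":0}], "hand": -1, "grip_force": 35}}

```text
t: 7.05
eef_pos: [0.5821, 0.1886, 0.1147]
tool_rot: [0.001, 0.887, 0.462, 0.003]
contact_force: [-1.8, -1.4, 5.4]
gripper_width: 0.553
```

>>> {"method": "jog_arm", "body": {"plan": [{"x":0.001,"y":0,"z":0,"wx":0,"wy":0,"wz":-0.03},{"x":0.002,"y":0,"z":0,"wx":0,"wy":0,"wz":-0.06},{"x":0.003,"y":0,"z":0,"wx":0,"wy":0,"wz":-0.09},{"x":0.004,"y":0,"z":0,"wx":0,"wy":0,"wz":-0.12},{"x":0.005,"y":0,"z":0,"wx":0,"wy":0,"wz":-0.15},{"x":0.006,"y":0,"z":0,"wx":0,"wy":0,"wz":-0.18},{"x":0.007,"y":0,"z":0,"wx":0,"wy":0,"wz":-0.21},{"x":0.007,"y":0,"z":0,"wx":0,"wy":0,"wz":-0.24},{"x":0.007,"y":0,"z":0,"wx":0,"wy":0,"wz":-0.24}]}}

```text
t: 7.8
eef_pos: [0.583, 0.1896, 0.1151]
tool_rot: [0.002, 0.653, 0.757, 0.003]
contact_force: [0.1, -0.7, -1.5]
gripper_width: 0.556
```

>>> {"method": "jog_arm", "body": {"plan": [{"x":0.001,"y":0,"z":0,"wx":0,"wy":0,"wz":-0.03},{"x":0.002,"y":0,"z":0,"wx":0,"wy":0,"wz":-0.06},{"x":0.003,"y":0,"z":0,"wx":0,"wy":0,"wz":-0.09},{"x":0.003,"y":0,"z":0,"wx":0,"wy":0,"wz":-0.12},{"x":0.003,"y":0,"z":0,"wx":0,"wy":0,"wz":-0.15},{"x":0.003,"y":0,"z":0,"wx":0,"wy":0,"wz":-0.18},{"x":0.003,"y":0,"z":0,"wx":0,"wy":0,"wz":-0.21},{"x":0.003,"y":0,"z":0,"wx":0,"wy":0,"wz":-0.23},{"x":0.003,"y":0,"z":0,"wx":0,"wy":0,"wz":-0.23},{"x":0.003,"y":0,"z":0,"wx":0,"wy":0,"wz":-0.23}]}}

```text
t: 8.63
eef_pos: [0.5829, 0.1901, 0.1151]
tool_rot: [0.002, 0.345, 0.939, 0.002]
contact_force: [0.5, -0.2, -1.9]
gripper_width: 0.55
```

```bash
python3 - <<'E'
from h import *
o=monitor.get_obs();print(o["t"],o["eef_pos"],o["tool_rot"],o["q"],o["contact_force"],o["torque"])
im=cams.read_camera("wrist");save("w3",im)
E
```

```text
8.6333 [0.58292673 0.19011652 0.11511377] [0.00235705 0.34514772 0.9385437  0.00179212] [-0.51835026  0.50379481  0.13425564  1.82095711 -0.08793224  0.81668239
  0.52529533] [ 0.47232547 -0.24117394 -1.94913159] [-0.00039463 -0.01224199  0.05742829]
```

View pics/w3.png

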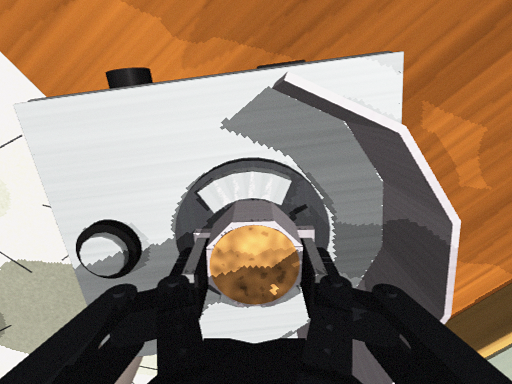

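The head turned about 85° with the jaws and is still seated. Now I'll lift it.

>>> {"method": "jog_arm", "body": {"plan": [{"x":0,"y":0,"z":-0.03,"wx":0,"wy":0,"wz":0},{"x":0,"y":0,"z":-0.07,"wx":0,"wy":0,"wz":0},{"x":0,"y":0,"z":-0.12,"wx":0,"wy":0,"wz":0},{"x":0,"y":0,"z":-0.2,"wx":0,"wy":0,"wz":0},{"x":0,"y":0,"z":-0.3,"wx":0,"wy":0,"wz":0},{"x":0,"y":0,"z":-0.42,"wx":0,"wy":0,"wz":0},{"x":0,"y":0,"z":-0.55,"wx":0,"wy":0,"wz":0},{"x":0,"y":0,"z":-0.65,"wx":0,"wy":0,"wz":0},{"x":0,"y":0,"z":-0.7,"wx":0,"wy":0,"wz":0},{"x":0,"y":0,"z":-0.7,"wx":0,"wy":0,"wz":0}]}}

```text
t: 9.52
eef_pos: [0.5836, 0.1905, 0.2586]
tool_rot: [0.004, 0.345, 0.939, 0.004]
contact_force: [1.2, -0.0, -1.3]
gripper_width: 0.553
```

```bash
python3 - <<'E'
from h import *
o=monitor.get_obs();print(o["t"],o["eef_pos"],o["tool_rot"],o["gripper_width"],o["contact_force"])
ims=[]
for n in["scene","side"]:
    c=cams.get_calibration(n);im=cams.read_camera(n)
    u,v=proj(c,[.627,-.285,.05])[0].astype(int);ims.append(cv2.resize(im[v-50:v+50,u-50:u+50],(400,400),interpolation=cv2.INTER_CUBIC));print(n,u-50,v-50)
save("s4",np.hstack(ims))
E
```

```text
9.5167 [0.58362706 0.19045347 0.25862361] [0.00447501 0.34516827 0.93852228 0.00384432] 0.5527614894379331 [ 1.16900661 -0.00409644 -1.29776381]
scene 123 135
side 282 197
```

View pics/s4.png

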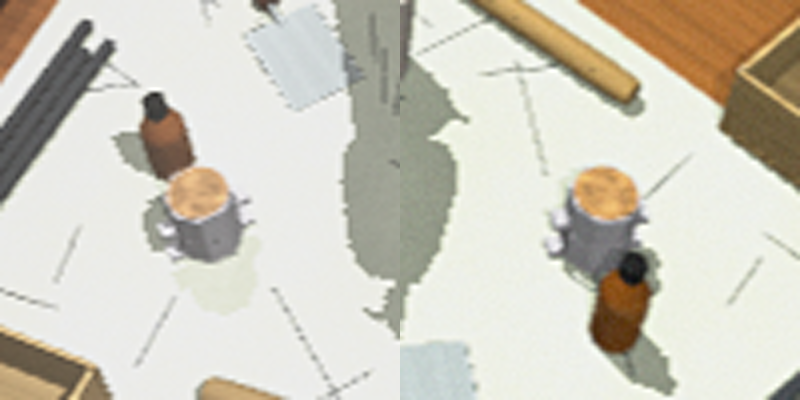

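The pile's cork top and side lugs are clear, and the bottle stands on the near right side. I'll travel on to a viewpoint by the pile.

>>> {"method": "jog_arm", "body": {"plan": [{"x":-0.05,"y":-0.06,"z":0,"wx":0,"wy":0,"wz":0.02},{"x":-0.14,"y":-0.18,"z":0,"wx":0,"wy":0,"wz":0.05},{"x":-0.24,"y":-0.3,"z":0,"wx":0,"wy":0,"wz":0.08},{"x":-0.34,"y":-0.43,"z":0,"wx":0,"wy":0,"wz":0.11},{"x":-0.44,"y":-0.56,"z":0,"wx":0,"wy":0,"wz":0.14},{"x":-0.53,"y":-0.68,"z":0,"wx":0,"wy":0,"wz":0.161},{"x":-0.58,"y":-0.74,"z":0,"wx":0,"wy":0,"wz":0.161},{"x":-0.58,"y":-0.74,"z":0,"wx":0,"wy":0,"wz":0.161}]}}

```text
t: 10.28
eef_pos: [0.5728, -0.0037, 0.2529]
tool_rot: [0.001, 0.572, 0.82, 0.0]
contact_force: [-0.0, -1.2, -2.8]
gripper_width: 0.554
```

>>> {"method": "jog_arm", "body": {"plan": [{"x":-0.07,"y":-0.03,"z":0,"wx":0,"wy":0,"wz":0.02},{"x":-0.21,"y":-0.09,"z":0,"wx":0,"wy":0,"wz":0.05},{"x":-0.36,"y":-0.15,"z":0,"wx":0,"wy":0,"wz":0.08},{"x":-0.51,"y":-0.21,"z":0,"wx":0,"wy":0,"wz":0.11},{"x":-0.66,"y":-0.27,"z":0,"wx":0,"wy":0,"wz":0.14},{"x":-0.79,"y":-0.32,"z":0,"wx":0,"wy":0,"wz":0.16},{"x":-0.86,"y":-0.35,"z":0,"wx":0,"wy":0,"wz":0.16},{"x":-0.86,"y":-0.35,"z":0,"wx":0,"wy":0,"wz":0.16}]}}

```text
t: 10.95
eef_pos: [0.565, -0.1933, 0.2517]
tool_rot: [0.001, 0.76, 0.65, -0.001]
contact_force: [-0.4, -0.9, -2.2]
gripper_width: 0.552
```

>>> {"method": "jog_arm", "body": {"plan": [{"x":-0.07,"y":0.01,"z":0,"wx":0,"wy":0,"wz":0.02},{"x":-0.21,"y":0.03,"z":0,"wx":0,"wy":0,"wz":0.05},{"x":-0.36,"y":0.05,"z":0,"wx":0,"wy":0,"wz":0.08},{"x":-0.51,"y":0.07,"z":0,"wx":0,"wy":0,"wz":0.11},{"x":-0.66,"y":0.09,"z":0,"wx":0,"wy":0,"wz":0.14},{"x":-0.8,"y":0.11,"z":0,"wx":0,"wy":0,"wz":0.156},{"x":-0.89,"y":0.12,"z":0,"wx":0,"wy":0,"wz":0.156},{"x":-0.89,"y":0.12,"z":0,"wx":0,"wy":0,"wz":0.156},{"x":-0.89,"y":0.12,"z":0,"wx":0,"wy":0,"wz":0.156}]}}

```text
t: 11.7
eef_pos: [0.561, -0.3722, 0.2506]
tool_rot: [0.0, 0.895, 0.446, -0.002]
contact_force: [0.4, 1.4, -1.5]
gripper_width: 0.556
```

```bash
python3 - <<'E'
from h import *
o=monitor.get_obs();print(o["t"],o["eef_pos"],o["tool_rot"],o["q"])
c=cams.get_calibration("wrist");im=cams.read_camera("wrist");save("w5",im);np.save("w5.npy",c["extrinsics"])
print(proj(c,[[.627,-.285,.064],o["eef_pos"]]))
for t,z in dict(pile_top=.032,pile_low=0,head=.235).items():
    for k in finder.place_of("wrist",t)[:3]: print(t,round(k["confidence"],2),np.round(k["location"],1),np.round(ray(c,k["location"],z),4))
E
```

```text
11.7 [ 0.56097198 -0.37220773  0.25059975] [ 3.51302729e-04  8.94919679e-01  4.46224454e-01 -1.54332848e-03] [ 0.07222343  0.51694109  0.61770405  1.56856566 -0.3143468   1.15864218
  0.10953794]
[[255.00212606  71.51388603]
 [254.8313457  251.12891878]]
pile_top 0.97 [252.4  73.4] [ 0.6252 -0.2825  0.032 ]
head 0.55 [255.9 237.9] [ 0.5617 -0.3723  0.235 ]
```

View pics/w5.png

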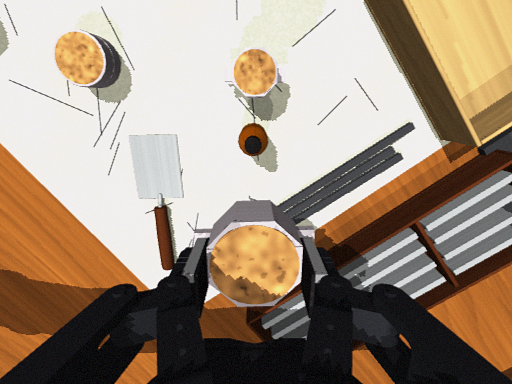

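The pile's cork is at (255,73), the bottle at (253,140), and the held head's cork at (255,263). I'll fit both octagons.

```bash
cat >> h.py <<'E'
def cork(im,c,box,z,ring=False):
    x0,y0,x1,y1=box;s=cv2.cvtColor(im[y0:y1,x0:x1],cv2.COLOR_BGR2HSV)
    m=((s[...,0]<25)&(s[...,1]>60)&(s[...,2]>60)).astype(np.uint8);m=cv2.morphologyEx(cv2.morphologyEx(m,cv2.MORPH_CLOSE,np.ones((5,5))),cv2.MORPH_OPEN,np.ones((7,7)))
    cnt=max(cv2.findContours(m,0,2)[0],key=cv2.contourArea)[:,0]+[x0,y0]
    P=np.array([ray(c,p,z)[:2] for p in cnt])
    D=lambda a,k:np.array([np.cos(a+k*np.pi/4),np.sin(a+k*np.pi/4)])
    a=min(np.radians(np.arange(-60,-15,.5)),key=lambda a:sum(np.ptp(P@D(a,k)) for k in range(4)))
    mid=lambda d:(max(P@d)+min(P@d))/2
    C=(sum(mid(D(a,k))*D(a,k) for k in range(4)))/2
    M=cv2.moments(P.astype(np.float32)*1000) 
    return C,np.array([M["m10"],M["m01"]])/M["m00"]/1000,np.degrees(a),[round(float(np.ptp(P@D(a,k)))*1000,1) for k in range(4)]
E
python3 - <<'E'
from h import *
c=dict(cams.get_calibration("wrist"));c["extrinsics"]=np.load("w5.npy");im=cv2.imread("pics/w5.png")
print("pile",cork(im,c,(225,40,285,105),.064))
print("held",cork(im,c,(200,215,310,310),.2506+.0169))
o=monitor.get_obs();print(o["eef_pos"])
for n in("scene","side"):
    c=cams.get_calibration(n);im=cv2.imread(f"pics/{n}0.png");u,v=proj(c,[.627,-.287,.064])[0].astype(int)
    print(n,cork(im,c,(u-14,v-12,u+14,v+12),.064))
im=cv2.imread("pics/w5.png");save("z5",cv2.cvtColor(cv2.resize(im[30:170,190:320],None,fx=4,fy=4,interpolation=2),4))
E
```

```text
pile (array([ 0.62615873, -0.28504864]), array([ 0.62616941, -0.28499783]), np.float64(-37.0), [43.6, 44.1, 44.0, 44.7])
held (array([ 0.55626774, -0.37266935]), array([ 0.55874666, -0.37287482]), np.float64(-37.0), [49.0, 60.0, 48.3, 49.5])
[ 0.56206157 -0.37052891  0.25169886]
scene (array([ 0.61806804, -0.30289893]), array([ 0.61876194, -0.30016075]), np.float64(-22.5), [46.2, 63.3, 81.1, 59.3])
side (array([ 0.62744962, -0.28523854]), array([ 0.62727   , -0.28510479]), np.float64(-49.5), [36.2, 44.3, 40.1, 44.3])
```

View pics/z5.png

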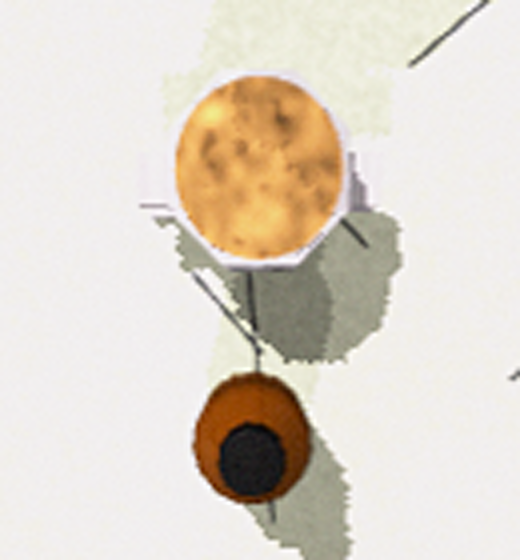

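```bash
python3 - <<'E'
from h import *
c=dict(cams.get_calibration("wrist"));c["extrinsics"]=np.load("w5.npy");im=cv2.imread("pics/w5.png")
T=np.array([.56097,-.37221,.2506]);a=np.radians(-37);y=np.array([np.cos(a),np.sin(a)]);x=np.array([-y[1],y[0]])
for box in((207,219,302,309),(209,219,300,306)):
    r=cork(im,c,box,.2675);print(r,"off x,y",(r[0]-T[:2])@x,(r[0]-T[:2])@y,(r[1]-T[:2])@x)
# column profile through cork centre for rim edges
hsv=cv2.cvtColor(im,cv2.COLOR_BGR2HSV)
for u in(245,255,265): print(u,[(v,*map(int,hsv[v,u])) for v in list(range(217,232,2))+list(range(298,314,2))])
for off in(-24,24,-22,22):print(off,proj(c,[np.r_[T[:2]+x*off/1000,.2675]]))
o=monitor.get_obs();print(o["eef_pos"],o["tool_rot"])
E
```

```text
(array([ 0.55727885, -0.37279534]), array([ 0.55904544, -0.37287784]), np.float64(-37.0), [46.9, 58.0, 47.7, 49.5]) off x,y -0.0026888678950048243 -0.002595616090939129 -0.0016915916452597416
(array([ 0.55845435, -0.37270794]), array([ 0.55994082, -0.37206453]), np.float64(-37.0), [46.3, 55.9, 45.8, 49.9]) off x,y -0.0019116269814287972 -0.0017094230214497247 -0.0005032042267627016
245 [(217, 159, 14, 125), (219, 161, 17, 123), (221, 161, 18, 114), (223, 162, 5, 241), (225, 0, 18, 209), (227, 16, 164, 221), (229, 17, 151, 227), (231, 16, 149, 230), (298, 14, 163, 127), (300, 16, 160, 124), (302, 14, 169, 125), (304, 169, 13, 159), (306, 12, 75, 139), (308, 13, 204, 120), (310, 13, 199, 113), (312, 12, 193, 102)]
255 [(217, 167, 15, 123), (219, 161, 23, 123), (221, 156, 9, 145), (223, 156, 5, 239), (225, 15, 122, 223), (227, 17, 147, 234), (229, 16, 149, 229), (231, 16, 153, 227), (298, 14, 164, 129), (300, 16, 165, 144), (302, 15, 171, 148), (304, 9, 66, 162), (306, 7, 76, 84), (308, 8, 172, 55), (310, 10, 177, 49), (312, 178, 194, 25)]
265 [(217, 160, 12, 128), (219, 167, 15, 121), (221, 164, 16, 180), (223, 158, 4, 238), (225, 128, 8, 244), (227, 19, 147, 241), (229, 18, 143, 241), (231, 17, 151, 234), (298, 15, 157, 114), (300, 14, 156, 118), (302, 15, 170, 123), (304, 150, 13, 156), (306, 2, 74, 62), (308, 7, 179, 50), (310, 7, 200, 51), (312, 10, 186, 89)]
-24 [[254.79676709 307.65444818]]
24 [[254.96666143 223.82070371]]
-22 [[254.80317561 304.49218862]]
22 [[254.95884531 227.6775423 ]]
[ 0.56206157 -0.37052891  0.25169886] [ 6.61753277e-04  8.94191217e-01  4.47684286e-01 -6.40149272e-04]
```

>>> {"method": "jog_arm", "body": {"plan": [{"x":0.05,"y":0,"z":0,"wx":0,"wy":0,"wz":0},{"x":0.15,"y":0,"z":0,"wx":0,"wy":0,"wz":0},{"x":0.27,"y":0,"z":0.03,"wx":0,"wy":0,"wz":0},{"x":0.39,"y":0,"z":0.08,"wx":0,"wy":0,"wz":0},{"x":0.48,"y":0,"z":0.15,"wx":0,"wy":0,"wz":0},{"x":0.53,"y":0,"z":0.25,"wx":0,"wy":0,"wz":0},{"x":0.53,"y":0,"z":0.38,"wx":0,"wy":0,"wz":0},{"x":0.53,"y":0,"z":0.5,"wx":0,"wy":0,"wz":0},{"x":0.53,"y":0,"z":0.56,"wx":0,"wy":0,"wz":0},{"x":0.53,"y":0,"z":0.56,"wx":0,"wy":0,"wz":0},{"x":0.53,"y":0,"z":0.56,"wx":0,"wy":0,"wz":0}]}}

```text
t: 12.82
eef_pos: [0.6255, -0.2855, 0.1392]
tool_rot: [0.0, 0.894, 0.448, -0.001]
contact_force: [0.2, -0.8, -0.8]
gripper_width: 0.555
```

```bash
python3 - <<'E'
from h import *
import time
c=cams.get_calibration("wrist");im=cams.read_camera("wrist");save("w6",im)
im=cams.read_camera("side");c2=cams.get_calibration("side");u,v=proj(c2,[.626,-.286,.09])[0].astype(int)
w=cv2.imread("pics/w6.png")[:,:,::-1]
save("c6",np.hstack([cv2.resize(w[150:350,155:355],(400,400)),cv2.resize(im[v-35:v+35,u-35:u+35],(400,400),interpolation=2)]))
o=monitor.get_obs();print(o["t"],o["eef_pos"],o["tool_rot"],o["contact_force"])
E
```

```text
12.9167 [ 0.62642161 -0.28648566  0.14115959] [1.66938334e-03 8.94235655e-01 4.47593315e-01 1.72264225e-04] [ 0.01431885  0.59612718 -1.48756064]
```

View pics/c6.png

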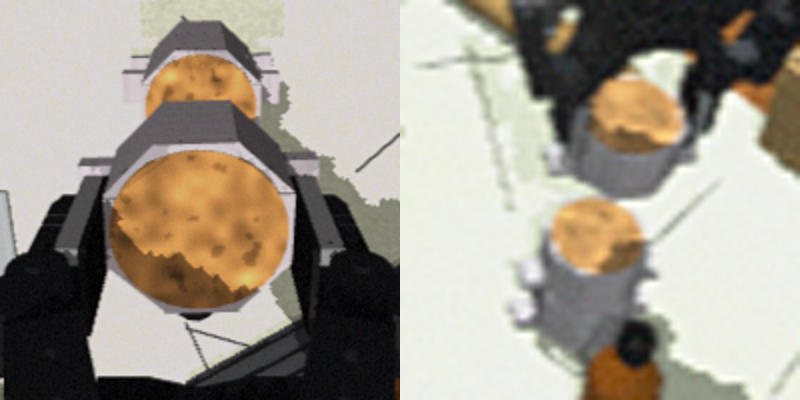

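The left panel shows the held head above the pile with its lugs parallel to the pile's lugs and laterally in line. The right panel shows a clear gap below the head. I'll descend.

>>> {"method": "jog_arm", "body": {"plan": [{"x":0,"y":0,"z":0.04,"wx":0,"wy":0,"wz":0},{"x":0,"y":0,"z":0.1,"wx":0,"wy":0,"wz":0},{"x":0,"y":0,"z":0.16,"wx":0,"wy":0,"wz":0},{"x":0,"y":0,"z":0.21,"wx":0,"wy":0,"wz":0},{"x":0,"y":0,"z":0.25,"wx":0,"wy":0,"wz":0},{"x":0,"y":0,"z":0.27,"wx":0,"wy":0,"wz":0},{"x":0,"y":0,"z":0.28,"wx":0,"wy":0,"wz":0},{"x":0,"y":0,"z":0.28,"wx":0,"wy":0,"wz":0},{"x":0,"y":0,"z":0.28,"wx":0,"wy":0,"wz":0}]}}

```text
t: 13.67
eef_pos: [0.6267, -0.2869, 0.0854]
tool_rot: [0.002, 0.894, 0.448, 0.0]
contact_force: [0.2, -0.0, -1.0]
gripper_width: 0.553
```

```bash
python3 - <<'E'
from h import *
im=cams.read_camera("side");c2=cams.get_calibration("side");u,v=proj(c2,[.626,-.286,.08])[0].astype(int)
w=cams.read_camera("wrist")
save("c7",np.hstack([cv2.resize(w[150:350,155:355],(400,400)),cv2.resize(im[v-30:v+30,u-30:u+30],(400,400),interpolation=2)]))
for _ in range(3):
    o=monitor.get_obs();print(o["t"],o["eef_pos"],o["tool_rot"],o["contact_force"]);cams.read_camera("wrist")
E
```

```text
13.7667 [ 0.62690871 -0.28690598  0.08578039] [2.06501078e-03 8.94254469e-01 4.47553808e-01 5.18885482e-04] [ 0.89236471 -0.60100274 -1.11445474]
13.8167 [ 0.62689265 -0.28685893  0.08576958] [2.04503340e-03 8.94246785e-01 4.47569253e-01 5.18796373e-04] [-0.54544802  0.69161221 -1.26985937]
13.8667 [ 0.62684612 -0.28683296  0.08573244] [1.99492524e-03 8.94262744e-01 4.47537581e-01 5.28232975e-04] [ 0.55369957 -0.16182809 -0.53974915]
```

View pics/c7.png

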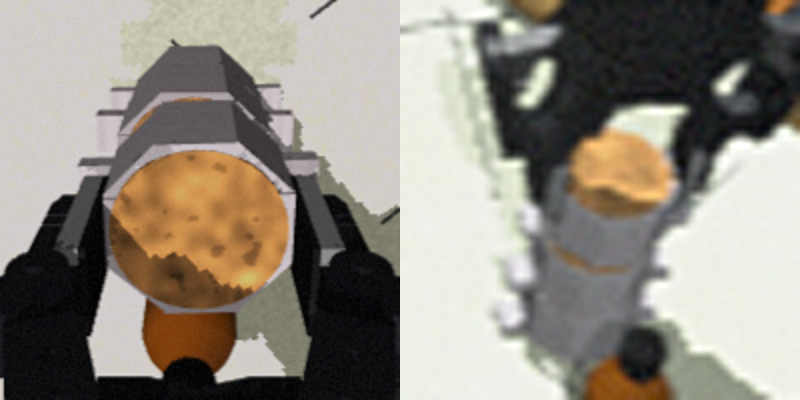

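The two heads are nearly together with the lugs in line, about 1.5 mm off along the jaw axis. The pose readings say the same. I'll correct that and lower to contact.

>>> {"method": "jog_arm", "body": {"plan": [{"x":0,"y":-0.004,"z":0.005,"wx":0,"wy":0,"wz":0},{"x":0,"y":-0.008,"z":0.01,"wx":0,"wy":0,"wz":0},{"x":0,"y":-0.008,"z":0.015,"wx":0,"wy":0,"wz":0},{"x":0,"y":-0.008,"z":0.02,"wx":0,"wy":0,"wz":0},{"x":0,"y":-0.008,"z":0.024,"wx":0,"wy":0,"wz":0},{"x":0,"y":-0.008,"z":0.028,"wx":0,"wy":0,"wz":0},{"x":0,"y":-0.008,"z":0.03,"wx":0,"wy":0,"wz":0},{"x":0,"y":-0.008,"z":0.03,"wx":0,"wy":0,"wz":0}]}}

```text
t: 14.58
eef_pos: [0.6254, -0.2858, 0.0795]
tool_rot: [0.002, 0.894, 0.448, 0.0]
contact_force: [0.3, -0.5, -1.8]
gripper_width: 0.555
```

>>> {"method": "jog_arm", "body": {"plan": [{"x":0,"y":0,"z":0.002,"wx":0,"wy":0,"wz":0},{"x":0,"y":0,"z":0.004,"wx":0,"wy":0,"wz":0},{"x":0,"y":0,"z":0.005,"wx":0,"wy":0,"wz":0},{"x":0,"y":0,"z":0.005,"wx":0,"wy":0,"wz":0}]}}

```text
t: 14.92
eef_pos: [0.6255, -0.2859, 0.0788]
tool_rot: [0.002, 0.894, 0.448, 0.0]
contact_force: [-1.7, 0.6, 1.7]
gripper_width: 0.553
```

Contact is felt: the vertical reading changed from -1.8 N to +1.7 N. I'll release.

>>> {"method": "jog_arm", "body": {"plan": [{"x":0,"y":0,"z":0,"wx":0,"wy":0,"wz":0},{"x":0,"y":0,"z":0,"wx":0,"wy":0,"wz":0},{"x":0,"y":0,"z":0,"wx":0,"wy":0,"wz":0},{"x":0,"y":0,"z":0,"wx":0,"wy":0,"wz":0},{"x":0,"y":0,"z":0,"wx":0,"wy":0,"wz":0}], "hand": 0.7}}

```text
t: 15.33
eef_pos: [0.6256, -0.2859, 0.0788]
tool_rot: [0.002, 0.894, 0.448, 0.001]
contact_force: [0.0, 0.2, 0.9]
gripper_width: 0.852
```

>>> {"method": "jog_arm", "body": {"plan": [{"x":0,"y":0,"z":-0.02,"wx":0,"wy":0,"wz":0},{"x":0,"y":0,"z":-0.06,"wx":0,"wy":0,"wz":0},{"x":0,"y":0,"z":-0.12,"wx":0,"wy":0,"wz":0},{"x":0,"y":0,"z":-0.2,"wx":0,"wy":0,"wz":0},{"x":0,"y":0,"z":-0.3,"wx":0,"wy":0,"wz":0},{"x":0,"y":0,"z":-0.42,"wx":0,"wy":0,"wz":0},{"x":0,"y":0,"z":-0.54,"wx":0,"wy":0,"wz":0},{"x":0,"y":0,"z":-0.6,"wx":0,"wy":0,"wz":0},{"x":0,"y":0,"z":-0.6,"wx":0,"wy":0,"wz":0}]}}

```text
t: 16.08
eef_pos: [0.627, -0.2869, 0.2033]
tool_rot: [0.004, 0.894, 0.447, 0.003]
contact_force: [0.9, -0.5, 0.5]
gripper_width: 0.85
```

```bash
python3 - <<'E'
from h import *
o=monitor.get_obs();print(o["t"],o["eef_pos"],o["gripper_width"])
im=cams.read_camera("side");c2=cams.get_calibration("side");u,v=proj(c2,[.626,-.286,.06])[0].astype(int)
c=cams.get_calibration("wrist");w=cams.read_camera("wrist")
print(proj(c,[.6262,-.285,.096]))
save("w8",w);save("c8",np.hstack([cv2.resize(w[100:300,155:355],(400,400)),cv2.resize(im[v-35:v+35,u-35:u+35],(400,400),interpolation=2)]))
u,v=proj(c,[.6262,-.285,.096])[0].astype(int);print(cork(w[:,:,::-1].copy(),c,(u-60,v-50,u+60,v+50),.096))
E
```

```text
16.0833 [ 0.62696953 -0.28686065  0.20325587] 0.8498085802021079
[[253.15133595 192.93074188]]
(array([ 0.61689638, -0.29603699]), array([ 0.61917262, -0.29250935]), np.float64(-37.0), [44.4, 66.6, 69.4, 65.4])
```

View pics/c8.png

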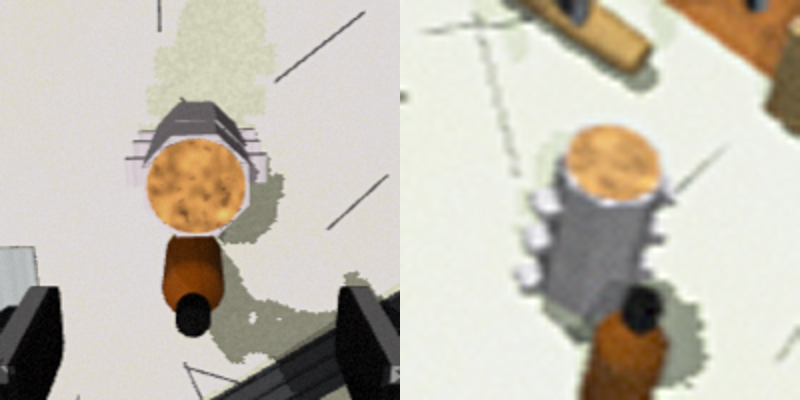

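Three heads stand in a straight stack with the lugs in line and the bottle upright. I'll do one numeric check, without the bottle in the fit, and then hand in.

```bash
python3 - <<'E'
from h import *
c=cams.get_calibration("wrist");im=cv2.imread("pics/w8.png")
print(cork(im,c,(220,160,290,217),.096))
bot.hand_in();print(monitor.get_obs()["t"])
E
```

```text
(array([ 0.62473298, -0.28378128]), array([ 0.62478165, -0.28379002]), np.float64(-37.0), [44.1, 44.3, 43.4, 44.3])
the job is handed in; nothing more can be done
the job is handed in; nothing more can be done
```

The head is off the polisher and standing on top of the pile, and the job was handed in at about 16 s of the 51 s allowed. The hand-in gives no verdict.

- **Release and lift:** I pushed the button to its hard stop. The force rose to about 16 N, and a later picture showed the button down. I then gripped the head by its lug-side (x) flats, turned it about 85° anticlockwise and lifted it clear.
- **Placing:** I measured the pile with the wrist camera and lined the head up over it. I corrected about 1.5 mm along the jaws, lowered until there was light contact of about 3 N, then opened the jaws and backed off.
- **Last checks:**
  - The final picture shows three heads in a straight stack, with the lugs in line and the bottle upright.
  - The fitted centre of the head's top was (0.6247, -0.2838) at -37°, against (0.6262, -0.2850) at -37° for the pile before placing. That is about 2 mm apart, inside the 6 mm limit.
- **A check that failed:** my first numeric fit after placing gave a wrong centre because it included the bottle. I refitted without the bottle, and that is the figure above.
- **Not checked:** I did not measure the other objects on the bench after placing.

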